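Push the worn sprocket cluster through the flap of the returns chute

TASK

Push the round sprocket cluster along the feed shelf with your fingertips, without picking it up, so that it swings the hanging flap inward, passes under it and drops into the catch bin inside the hood. Then draw your fingers back out so that the flap hangs fully shut. Leave the pedal, the stem and everything else where they are.

Things in the scene. Friction and masses are not known exactly. Their poses are not given: they have to be found in the camera images.
- chute: Fixed sheet-metal returns chute on the bench; place and heading vary. Origin on the bench below the flap's hinge, mid-width; x is the feed direction (from the shelf inward through the flap), y left of it, z up. Its aluminium feed shelf: top 90 mm above the bench, from x -230 mm (open front end) to +38 mm (a sharp drop inside the hood), y -165 to +165 mm, 13 mm high rims along both y sides.
- mouth (a point): Point on the shelf top at the middle of the mouth, below the hinge; axes as the chute's. The mouth, in the plane x = 0, is 176 mm wide, closed by the flap. Grey upright panels 64 mm high stand either side of it out to y +-165 mm. The hood behind it (clear sides and roof, closed back) runs 200 mm inward, its top 67 mm above the shelf.
- hinge (a point): Middle of the flap's hinge rod, 60 mm above the shelf top, straight above the mouth point; the rod with its knuckle is 10 mm thick and crosses the whole mouth: fingers that reach into the mouth must pass under it.
- shelf_end (a point): Middle of the shelf's inner end, on its top, 38 mm inward of the mouth. The cluster overbalances here when its centre is up to about 5 mm past the end (the flap resting on it holds it back a little), that is with its trailing rim about in the plane of the mouth. It may lean on the fingers there and drop into the bin only as they draw back.
- bin (a point): Middle of the rubber floor of the catch bin, inside the chute behind the shelf's end, 120 mm inward of the mouth and 84 mm below the shelf top; axes as the chute's. The bin inside is 159 mm long (x) and 176 mm wide (y).
- flap (a joint): Angle of the hanging steel flap about its top hinge (rad): 0 hanging shut, growing as its lower edge swings inward and up, stop at 1.45; it cannot swing outward. 164 mm wide, 2 mm thick, 120 g, free hinge: gravity alone shuts it, in under a second. Its lower edge reaches to 4 mm above the shelf.
- flap_edge (a point): Middle of the flap's lower edge, 56 mm below the hinge.
- sprockets: Worn sprocket cluster: round stepped block of dark steel, flat on the shelf, about 350 g. Diameter 84 mm up to height 14 mm, 72 up to 22, 60 up to its top at 32. Origin: centre of the underside. Starts 100 to 160 mm before the mouth, within 35 mm of the middle line.
- pedal: A black pedal, 90 x 62 x 22 mm with a steel spindle 22 mm out of its +x end, lying on the shelf beside one rim. Origin under its centre. Not to be moved.
- stem: An aluminium handlebar stem, about 107 x 44 x 36 mm, lying on the shelf beside the other rim (pedal and stem change sides). Origin under its middle, long along x. Not to be moved.
- mug: Blue mug, 80 mm wide, 90 mm high, on the bench well beside the chute; origin under its centre. Not to be moved.
- wrench: Steel wrench lying on the bench beside the chute, long along x. Not to be moved.
- screwdriver: Screwdriver lying on the bench beside the chute, long along x. Not to be moved.
- can: Green can, 66 mm wide, 110 mm high, on the bench beside the chute; origin under its centre. Not to be moved.
- collar: Steel collar, 52 mm wide, 40 mm high, on the bench beside the chute; origin under its centre. Not to be moved.
Not all that is in view belongs to the job. Leave any green look-alike of the sprockets alone.

How it is judged:
On the way, in this order (a step that is already met when the one before it is completed fails the run):
1. the cluster, flat on the shelf, is under the pushed-open flap (x of sprockets in the frame of mouth between -0.035 and 0.06 m and y of sprockets in the frame of mouth between -0.06 and 0.06 m and z of sprockets in the frame of mouth between -0.02 and 0.012 m and value of joint flap above 0.4 rad), for 0.05 s.
2. the cluster has dropped into the catch bin (x of sprockets in the frame of bin between -0.08 and 0.08 m and y of sprockets in the frame of bin between -0.09 and 0.09 m and z of sprockets in the frame of bin below 0.07 m), for 0.1 s.
At the end, for the whole second after the job is handed in: The cluster lies at rest in the catch bin (its origin within the bin's walls and under 70 mm above the bin floor), the flap hangs shut (under 0.08 rad), and the pedal, stem, mug, wrench, screwdriver, can and collar are within 15 mm of where they started (all of step 2 and linear speed of sprockets below 0.02 m/s and value of joint flap below 0.08 rad and distance of each of pedal, stem, mug, wrench, screwdriver, can, collar from where it was at the start of the episode below 0.015 m); the robot touches nothing.
It fails at once if the cluster is lifted more than 20 mm off the shelf (height (world z) of sprockets above 0.11 m).
It fails at once if the cluster is lifted or carried clear of the shelf before the mouth (x of sprockets in the frame of mouth below -0.03 m and z of sprockets in the frame of mouth above 0.01 m).
It fails at once if something that should be left alone is moved more than 25 mm (distance of any of pedal, stem, mug, wrench, screwdriver, can, collar from where it was at the start of the episode above 0.025 m).
It also fails if it takes over 38 s, if anything falls off the work surface, if the arm or the gripper's body presses on something with over 40 N, if the wrist force passes 120 N, or if a joint passes its speed limit or range.

ROBOT

A 6-joint arm with a two-finger parallel gripper is mounted at the origin on the work surface. World frame = base frame: x ahead of the robot, y to its left, z up, the work surface at z = 0. Lengths are in m, angles in rad, forces in N, time in s.
With the tool pointing down it reaches from about 0.35 to 0.875 m from the base axis. Payload 15.5 kg.
Tool frame: the origin (TCP) lies at the very end of the fingers, on their centre line; the grasp point (between the pads) lies 19 mm behind it; x points along the fingers, z is the direction in which the jaws open and shut, and the axes are right-handed (so a half turn about x gives the same grasp; the last joint's range is limited). The gripper opens to 85 mm and grips with 20 to 120 N. Pads are 22 mm wide; open, the fingers measure 114 mm over their backs; the gripper's body (76 mm by 85 mm) begins 54 mm behind the grasp point. The pads swing forward as they close: fully open they stand 13 mm farther back than shut.
Start: joints at [-1.319, 0.494, 1.345, -0, 1.302, -0.096], TCP at [0.212, -0.588, 0.231] pointing down, gripper open.
Joint ranges: [-2.91, 2.91], [-0.82, 2.16], [0.22, 2.67], [-1.22, 4.37], [0.12, 2.79], [-3.08, 3.08]. Speed limits (rad/s): [1.89, 1.89, 2.57, 3.01, 3.01, 3.01].

INTERFACE

Orientations are given as [roll, pitch, yaw] about the fixed x, y, z axes, in that order (R = Rz(yaw) Ry(pitch) Rx(roll)).
In Python, from rig import bot, vision gives the robot as it stands.
- The arm moves only by the shell command python3 -m pendant 'ROWS' [FORCE]. ROWS is JSON, a list of rows, each an object of numbers: "tx", "ty", "tz": the shift along the tool's x, y, z in m; "rx", "ry", "rz": the turn, a rotation vector about the tool's x, y, z in rad; "grip": the opening, from 0 (shut) to 1 (fully open). In form: [{"tx": .., "ty": .., "tz": .., "rx": .., "ry": .., "rz": .., "grip": ..}, ...]. A call has 1 to 5 rows; each row shifts and turns the commanded pose from where the row before left it, along the tool's axes as they then stand; what a row does not reach is not made up. A row lasts 1/8 s, in which the tool goes at most 62.5 mm and 10.7 degrees, less where a joint would pass 70% of its speed; a pose out of reach is approached as far as the arm can. A call is refused whole if a number of a shift passes 0.0625 or a number of a turn 0.188, either way. A call with a gripper value outside its range is refused whole. The fingers move at their own pace and stop on an object; FORCE is the grip in N (left out, the last holds). Time passes only in rows, so rows that do not move let the fingers close. It gives the time, the measured TCP pose, the force and the opening at its end, in the units of the state.
- bot.get_obs(): the state, without advancing time (a new reading comes with each control period).
- vision.grab_frame(name): name is "scene" or "top" or "wrist"; returns a dict with "color" (480x640x3 uint8, blue, green, red), "z_map" (480x640 float32, m along the optical axis (not along the pixel's ray), 0 where there is no reading), "K" (3x3 intrinsics, pixels), "k1" (the pictures are not rectified: a ray, as slopes to the right and down, at radius r is drawn at 1 + k1 r^2 times it, then the intrinsics apply), "rvec" (rotation vector, rad) and "tvec" (3), from world to camera coordinates, as OpenCV has them. Camera axes: x right, y down, z forward; pixel columns grow to the right and rows downward; lengths in m; the calibration is good to about 2 mm. A picture is of the moment at which its call begins.
- bot.job_done(): hands the job in, once; it reports no verdict.
The state is a dict: "time_s": time; "joint_positions": joint angles; "qvel": joint speeds; "joint_torque": joint torques, N m; "position": TCP position; "ee_rot": TCP orientation; "contact_force": force on the tool from outside, world axes, zero at the start; "moment": the same for the moment, N m; "finger_gap": opening from 0.0 (shut) to 1.0 (fully open).
Only numpy, scipy, OpenCV 4.12 (cv2) and the standard library are available. Lean on these libraries where they do the work, as an engineer would, in place of code of your own. Each camera call takes 0.05 s, during which the arm holds its last target. There are 200 camera calls.

## Working session

There is one attempt and no reset: what is moved stays moved. The work goes in short steps, Python scripts to look and compute and a shell command to move; the robot and the scene stay as the last step left them, time stands still between calls to the robot, and variables do not carry over. Pictures are saved under pics/ and viewed, about 8 in all and at most 12, crops included, and the job is handed in when it is done.

```bash
mkdir -p pics; cat > h.py <<'E'
import numpy as np, cv2
from scipy.spatial.transform import Rotation as R
from rig import bot, vision
def pts(f):
    # world points for all pixels from z_map
    K=f["K"];k1=f["k1"];v,u=np.mgrid[0:480,0:640]
    D=np.array([k1,0,0,0,0.])
    n=cv2.undistortPoints(np.stack([u.ravel(),v.ravel()],1).astype(np.float64)[:,None],np.array(K,float),D)[:,0]
    z=f["z_map"].ravel().astype(float)
    c=np.c_[n*z[:,None],z]
    Rm=cv2.Rodrigues(np.array(f["rvec"],float))[0]
    return ((c-np.ravel(f["tvec"]))@Rm).reshape(480,640,3)
def ray(f,u,v,h):
    K=np.array(f["K"],float);n=cv2.undistortPoints(np.array([[[u,v]]],float),K,np.array([f["k1"],0,0,0,0.]))[0,0]
    Rm=cv2.Rodrigues(np.array(f["rvec"],float))[0]
    o=-Rm.T@np.ravel(f["tvec"]);d=Rm.T@np.r_[n,1]
    return o+d*(h-o[2])/d[2]
def proj(f,P):
    return cv2.projectPoints(np.array(P,float).reshape(-1,1,3),np.array(f["rvec"],float),np.array(f["tvec"],float),np.array(f["K"],float),np.array([f["k1"],0,0,0,0.]))[0][:,0]
E
python3 - <<'E'
from h import *
import pickle
for n in("top","scene"):
    f=vision.grab_frame(n);cv2.imwrite(f"pics/{n}0.png",f["color"]);pickle.dump(f,open(n+"0.pkl","wb"))
print(bot.get_obs())
E
```

```text
{'time_s': 0.1, 'joint_positions': array([-1.31953539e+00,  4.94134859e-01,  1.34605196e+00,  1.27687252e-05,
        1.30248349e+00, -9.55220736e-02]), 'qvel': array([-6.38319809e-05, -2.44123953e-03, -4.86033635e-04,  6.46510748e-04,
        1.63679174e-03,  2.33534246e-03]), 'joint_torque': array([ 1.82893138e-03, -8.83585382e+01, -3.84562433e+01, -1.63300838e-04,
        5.09951846e-03, -1.82725830e-05]), 'position': array([ 0.21233799, -0.58749559,  0.23075712]), 'ee_rot': array([3.03464987, 1.56971859, 1.81063317]), 'contact_force': array([0.84683383, 0.42148599, 0.41972755]), 'moment': array([0.00484139, 0.00511643, 0.02129519]), 'finger_gap': 0.9969738962282033}
```

View pics/top0.png

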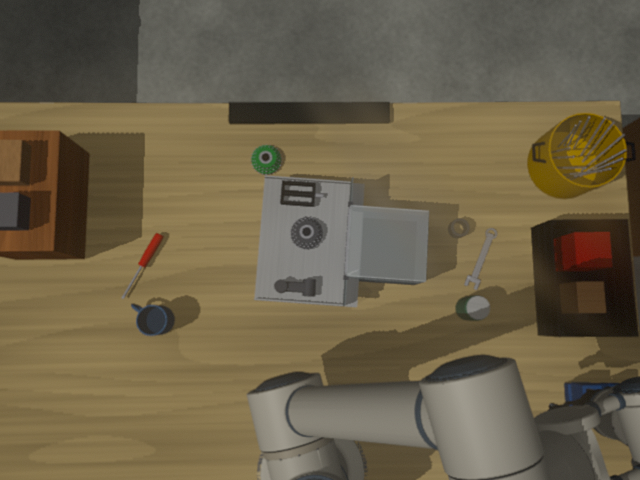

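View pics/scene0.png

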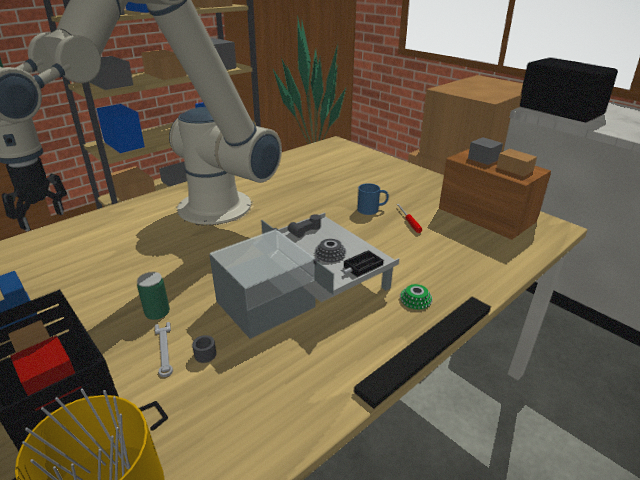

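The top view shows the dark sprockets at (307,233) on the shelf. The only look-alike is the green cluster on the bench at (266,158), so I choose the dark one. The feed direction is image right, roughly world −y. Next I measure the chute and the cluster.

```bash
python3 - <<'E'
from h import *
import pickle
f=pickle.load(open("top0.pkl","rb"));P=pts(f);z=P[...,2]
print("bench z",np.median(z[330:380,20:100]), "base/cluster px pts",P[233,307],P[158,266])
roi=np.zeros((480,640),bool);roi[165:320,240:365]=1
m=roi&(abs(z-.09)<.006)
m=cv2.morphologyEx(m.astype(np.uint8),cv2.MORPH_OPEN,np.ones((3,3)))
print("shelf n",m.sum(),"z",np.median(z[m>0]))
q=P[m>0][:,:2].astype(np.float32);print("shelf minAreaRect",cv2.minAreaRect(q))
# rims: z~0.103 
m=roi&(z>.097)&(z<.112);p=P[m];print("rim n",m.sum())
hi=roi*0; r2=np.zeros((480,640),bool);r2[165:320,335:440]=1
for a,b in((.14,.165),):
    m=r2&(z>a)&(z<b);p=P[m];print(m.sum(),cv2.minAreaRect(p[:,:2].astype(np.float32)))
# cluster
r3=np.zeros((480,640),bool);r3[210:256,285:330]=1
for a,b in((.117,.128),(.096,.128)):
    m=r3&(z>a)&(z<b);p=P[m];print("cl",m.sum(),p.mean(0),cv2.minEnclosingCircle(p[:,:2].astype(np.float32)))
im=cv2.resize(f["color"][160:320,240:440],None,fx=4,fy=4,interpolation=cv2.INTER_CUBIC)[:600,:800]
cv2.imwrite("pics/crop.png",im)
E
```

```text
bench z 0.00060754361994806 base/cluster px pts [0.62074393 0.01028026 0.11910527] [0.84757254 0.12334938 0.02762446]
shelf n 7212 z 0.09063306530075796
shelf minAreaRect ((0.6051779389381409, 0.0022675693035125732), (0.2672881484031677, 0.33044132590293884), 85.55455017089844)
rim n 1324
5879 ((0.5898501873016357, -0.19105112552642822), (0.20785173773765564, 0.3292541205883026), 85.52054595947266)
cl 417 [0.62386461 0.01186051 0.12290141] ((0.6236052513122559, 0.011557482182979584), 0.035599227994680405)
cl 878 [0.62286293 0.01195281 0.11415004] ((0.6257743239402771, 0.011490552686154842), 0.0770116001367569)
```

View pics/crop.png

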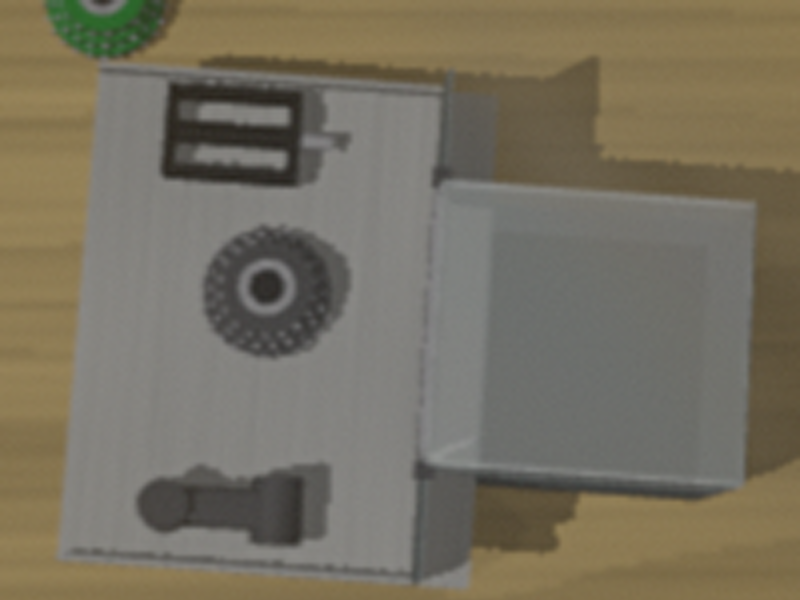

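Everything agrees with the given sizes. The shelf measures 267x330 mm at z=.0906. The hood centre falls on the mouth line. The cluster top is at .123, and the cluster sits at about (-107, +18) mm in mouth axes. The pedal is on the +y side and the stem on the −y side, both clear of the lane. I'll push with the tool tilted about 32° below horizontal and the jaws part-open sideways.

```bash
cat >> h.py <<'E'
a=np.deg2rad(85.55-180); ex=np.array([np.cos(a),np.sin(a),0]);ey=np.array([-ex[1],ex[0],0]);ez=np.array([0,0,1.])
M=np.array([.6052,.0023,.09])+.096*ex
def toC(p): d=np.asarray(p)-M; return np.array([d@ex,d@ey,d[2]])
def W(c): return M+c[0]*ex+c[1]*ey+c[2]*ez
def tgtR(th,s):
    x=np.cos(th)*ex-np.sin(th)*ez; z=s*ey; return np.c_[x,np.cross(z,x),z]
def plan(c,th=np.deg2rad(32)):
    o=bot.get_obs();T=R.from_euler('xyz',o["ee_rot"])
    print("t",o["time_s"],"C",toC(o["position"]).round(4),"q",o["joint_positions"].round(2),"F",np.round(o["contact_force"],1),"gap",round(o["finger_gap"],2))
    if c is not None: print("shift tool",(T.inv().apply(W(c)-o["position"])).round(4))
    for s in(1,-1): print("rot",s,(T.inv()*R.from_matrix(tgtR(th,s))).as_rotvec().round(3))
E
python3 - <<'E'
from h import *
print(M); plan([-.2,.018,.19])
o=bot.get_obs();print(R.from_euler('xyz',o["ee_rot"]).as_matrix().round(3))
E
```

```text
[ 0.59775145 -0.0934106   0.09      ]
t 0.1 C [ 0.5225 -0.3459  0.1408] q [-1.32  0.49  1.35  0.    1.3  -0.1 ] F [0.8 0.4 0.4] gap 1.0
shift tool [-0.0486  0.6292 -0.5086]
rot 1 [-1.042 -0.579 -0.896]
rot -1 [ 1.797 -0.997  0.644]
[[-0.     0.94   0.34 ]
 [ 0.001  0.34  -0.94 ]
 [-1.     0.    -0.001]]
```

```bash
python3 -m pendant '[{"tx":-0.024,"ty":0.042,"tz":-0.034,"grip":0.5},{"tx":-0.024,"ty":0.042,"tz":-0.034,"grip":0.5},{"ty":0.042,"tz":-0.034,"grip":0.5},{"ty":0.042,"tz":-0.034,"grip":0.5},{"ty":0.042,"tz":-0.034,"grip":0.5}]'
python3 -m pendant '[{"ty":0.042,"tz":-0.034,"grip":0.5},{"ty":0.042,"tz":-0.034,"grip":0.5},{"ty":0.042,"tz":-0.034,"grip":0.5},{"ty":0.042,"tz":-0.034,"grip":0.5},{"ty":0.042,"tz":-0.034,"grip":0.5}]'
python3 -m pendant '[{"ty":0.042,"tz":-0.034,"grip":0.5},{"ty":0.042,"tz":-0.034,"grip":0.5},{"ty":0.042,"tz":-0.034,"grip":0.5},{"ty":0.042,"tz":-0.034,"grip":0.5},{"ty":0.042,"tz":-0.034,"grip":0.5}]'
python3 -c "
from h import *
plan([-.2,.018,.19])"
```

```text
t 0.1 C [ 0.5225 -0.3459  0.1408] q [-1.32  0.49  1.35  0.    1.3  -0.1 ] F [0.8 0.4 0.4] gap 1.0
shift tool [-0.0486  0.6292 -0.5086]
rot 1 [-1.042 -0.579 -0.896]
rot -1 [ 1.797 -0.997  0.644]validation failed for argument at $[0]...
validation failed for argument at $[0]...
validation failed for argument at $[0]...
```

```bash
python3 -m pendant '[{"tx":-0.024,"ty":0.042,"tz":-0.034,"rx":0,"ry":0,"rz":0,"grip":0.5},{"tx":-0.024,"ty":0.042,"tz":-0.034,"rx":0,"ry":0,"rz":0,"grip":0.5},{"tx":0,"ty":0.042,"tz":-0.034,"rx":0,"ry":0,"rz":0,"grip":0.5},{"tx":0,"ty":0.042,"tz":-0.034,"rx":0,"ry":0,"rz":0,"grip":0.5},{"tx":0,"ty":0.042,"tz":-0.034,"rx":0,"ry":0,"rz":0,"grip":0.5}]'

```

```text
time_s: 0.72
position: [0.3527, -0.3549, 0.2792]
ee_rot: [3.141, 1.571, 1.917]
contact_force: [1.2, -0.3, -0.1]
finger_gap: 0.5
```

```bash
for i in 1; do python3 -m pendant '[{"tx":0,"ty":0.042,"tz":-0.034,"rx":0,"ry":0,"rz":0,"grip":0.5},{"tx":0,"ty":0.042,"tz":-0.034,"rx":0,"ry":0,"rz":0,"grip":0.5},{"tx":0,"ty":0.042,"tz":-0.034,"rx":0,"ry":0,"rz":0,"grip":0.5},{"tx":0,"ty":0.042,"tz":-0.034,"rx":0,"ry":0,"rz":0,"grip":0.5},{"tx":0,"ty":0.042,"tz":-0.034,"rx":0,"ry":0,"rz":0,"grip":0.5}]'; done
python3 -m pendant '[{"tx":0,"ty":0.042,"tz":-0.034,"rx":0,"ry":0,"rz":0,"grip":0.5},{"tx":0,"ty":0.042,"tz":-0.034,"rx":0,"ry":0,"rz":0,"grip":0.5},{"tx":0,"ty":0.042,"tz":-0.034,"rx":0,"ry":0,"rz":0,"grip":0.5},{"tx":0,"ty":0.042,"tz":-0.034,"rx":0,"ry":0,"rz":0,"grip":0.5},{"tx":0,"ty":0.042,"tz":-0.034,"rx":0,"ry":0,"rz":0,"grip":0.5}]'
python3 -c "
from h import *
plan([-.2,.018,.19])"
```

```text
time_s: 1.35
position: [0.4924, -0.1236, 0.2792]
ee_rot: [-2.038, 1.571, 3.021]
contact_force: [-0.1, -0.4, 0.4]
finger_gap: 0.501
time_s: 1.98
position: [0.6321, 0.1077, 0.279]
ee_rot: [-1.621, 1.57, -2.845]
contact_force: [0.9, -0.2, 0.8]
finger_gap: 0.498
t 1.975 C [-0.2031  0.0187  0.189 ] q [ 0.08  0.48  1.24 -0.    1.43  1.3 ] F [ 0.9 -0.2  0.8] gap 0.5
shift tool [-0.001  -0.0019  0.0026]
rot 1 [-1.042 -0.578 -0.895]
rot -1 [ 1.798 -0.996  0.643]
```

```bash
python3 -m pendant '[{"tx":0,"ty":0,"tz":0,"rx":-0.116,"ry":-0.064,"rz":-0.1,"grip":0.5},{"tx":0,"ty":0,"tz":0,"rx":-0.116,"ry":-0.064,"rz":-0.1,"grip":0.5},{"tx":0,"ty":0,"tz":0,"rx":-0.116,"ry":-0.064,"rz":-0.1,"grip":0.5}]'
python3 -c "
from h import *
plan([-.2,.018,.19])"
```

```text
time_s: 2.35
position: [0.6317, 0.106, 0.2791]
ee_rot: [-1.18, 1.212, -2.049]
contact_force: [0.3, 1.0, -0.2]
finger_gap: 0.5
t 2.35 C [-0.2015  0.0184  0.1891] q [ 0.21  0.61  1.05 -0.28  1.71  1.08] F [ 0.3  1.  -0.2] gap 0.5
shift tool [-0.0003 -0.0015  0.0009]
rot 1 [-0.69  -0.385 -0.592]
rot -1 [ 2.302 -0.743  0.482]
```

```bash
python3 -m pendant '[{"tx":0,"ty":0,"tz":0,"rx":-0.116,"ry":-0.064,"rz":-0.1,"grip":0.5},{"tx":0,"ty":0,"tz":0,"rx":-0.116,"ry":-0.064,"rz":-0.1,"grip":0.5},{"tx":0,"ty":0,"tz":0,"rx":-0.116,"ry":-0.064,"rz":-0.1,"grip":0.5}]'
python3 -c "
from h import *
plan([-.2,.018,.19])"
```

```text
time_s: 2.72
position: [0.6318, 0.1061, 0.279]
ee_rot: [-1.367, 0.87, -1.861]
contact_force: [-0.4, 0.6, -1.8]
finger_gap: 0.499
t 2.725 C [-0.2016  0.0184  0.189 ] q [ 0.35  0.72  0.99 -0.57  1.85  0.8 ] F [-0.4  0.6 -1.8] gap 0.5
shift tool [ 0.0003 -0.0019  0.0003]
rot 1 [-0.341 -0.193 -0.293]
rot -1 [ 2.758 -0.413  0.271]
```

```bash
python3 -m pendant '[{"tx":0,"ty":0,"tz":0,"rx":-0.114,"ry":-0.064,"rz":-0.098,"grip":0.5},{"tx":0,"ty":0,"tz":0,"rx":-0.114,"ry":-0.064,"rz":-0.098,"grip":0.5},{"tx":0,"ty":0,"tz":0,"rx":-0.114,"ry":-0.064,"rz":-0.098,"grip":0.5}]'
python3 - <<'E'
from h import *
plan([-.18,.018,.017])
f=vision.grab_frame("scene");cv2.imwrite("pics/s1.png",f["color"])
g=vision.grab_frame("wrist");cv2.imwrite("pics/w1.png",g["color"])
cv2.imwrite("pics/sw1.png",np.hstack([f["color"][100:440,150:550],cv2.resize(g["color"],(400,300))[:340] if 0 else cv2.copyMakeBorder(cv2.resize(g["color"],(400,300)),0,40,0,0,0)]))
E
```

```text
time_s: 3.1
position: [0.6317, 0.1062, 0.2789]
ee_rot: [-1.572, 0.558, -1.649]
contact_force: [-0.5, 0.2, 0.2]
finger_gap: 0.503
t 3.1 C [-0.2017  0.0184  0.1889] q [ 0.46  0.79  1.07 -0.86  1.84  0.54] F [-0.5  0.2  0.2] gap 0.5
shift tool [ 1.093e-01  1.343e-01 -1.000e-04]
rot 1 [ 0.001 -0.     0.001]
rot -1 [-3.14e+00 -1.00e-03 -1.00e-03]
```

View pics/sw1.png

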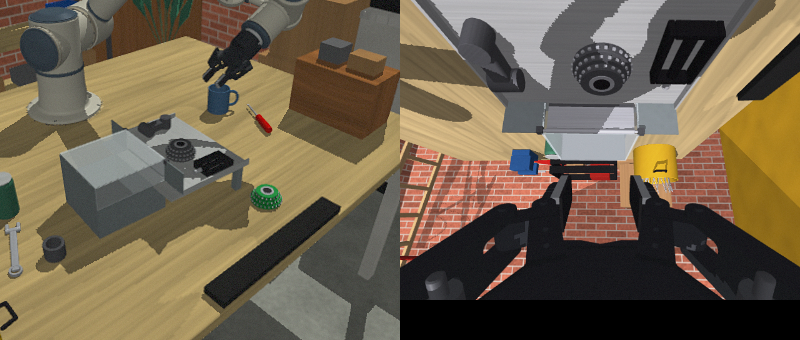

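The orientation is right. The wrist picture shows the cluster ahead at about (600,65) in the composite, with the mouth at (590,125). The picture is upside down, so the camera sits under the gripper. I'll check how far it hangs below.

```bash
python3 - <<'E'
from h import *
g=vision.grab_frame("wrist");o=bot.get_obs()
Rm=cv2.Rodrigues(np.array(g["rvec"],float))[0];c=-Rm.T@np.ravel(g["tvec"])
T=R.from_euler('xyz',o["ee_rot"]);print("cam in tool",T.inv().apply(c-o["position"]),"cam optical in tool",T.inv().apply(Rm[2]))
P=pts(g);z=P[...,2];C=(P-M)@np.c_[ex,ey,ez]
m=(C[...,2]>.025)&(C[...,2]<.038)&(abs(C[...,1])<.075)&(C[...,0]>-.2)&(C[...,0]<-.04)
p=C[m];print(m.sum(),p.mean(0),cv2.minEnclosingCircle(p[:,:2].astype(np.float32)))
s=C[(C[...,0]<-.02)&(C[...,0]>-.2)&(abs(C[...,1])<.15)];print("shelf z",np.median(s[:,2]))
h=C[(C[...,2]>.05)&(C[...,2]<.075)&(abs(C[...,1])<.2)&(C[...,0]>-.05)];print("panel x",np.percentile(h[:,0],[2,10,50]),"y",np.percentile(h[:,1],[1,99]))
E
```

```text
cam in tool [-0.14195248  0.0660878  -0.00086897] cam optical in tool [ 0.96523993 -0.26135343  0.00250274]
2794 [-0.11255005  0.01784929  0.03185803] ((-0.10644340515136719, 0.017576441168785095), 0.0328969843685627)
shelf z 0.0007025508081827669
panel x [-0.00385733 -0.00192324  0.02476954] y [-0.15875667  0.1590718 ]
```

```bash
python3 -m pendant '[{"tx":0.022,"ty":0.0272,"tz":0,"rx":0,"ry":0,"rz":0,"grip":0.5},{"tx":0.022,"ty":0.0272,"tz":0,"rx":0,"ry":0,"rz":0,"grip":0.5},{"tx":0.022,"ty":0.0272,"tz":0,"rx":0,"ry":0,"rz":0,"grip":0.5},{"tx":0.022,"ty":0.0272,"tz":0,"rx":0,"ry":0,"rz":0,"grip":0.5},{"tx":0.022,"ty":0.0272,"tz":0,"rx":0,"ry":0,"rz":0,"grip":0.5}]'
python3 - <<'E'
from h import *
plan([-.11,.018,.015])
f=vision.grab_frame("scene");g=vision.grab_frame("wrist")
cv2.imwrite("pics/sw2.png",np.hstack([cv2.resize(f["color"][180:330,220:420],(400,300)),cv2.resize(g["color"],(400,300))]))
E
```

```text
time_s: 3.88
position: [0.6307, 0.0847, 0.1051]
ee_rot: [-1.565, 0.565, -1.654]
contact_force: [-0.2, -0.5, 0.5]
finger_gap: 0.498
t 3.875 C [-0.1801  0.019   0.0151] q [ 0.43  0.97  1.19 -0.83  1.62  0.76] F [-0.2 -0.5  0.5] gap 0.5
shift tool [ 0.0593 -0.0375 -0.0005]
rot 1 [-0.009 -0.004 -0.006]
rot -1 [ 3.133 -0.009  0.007]
```

View pics/sw2.png

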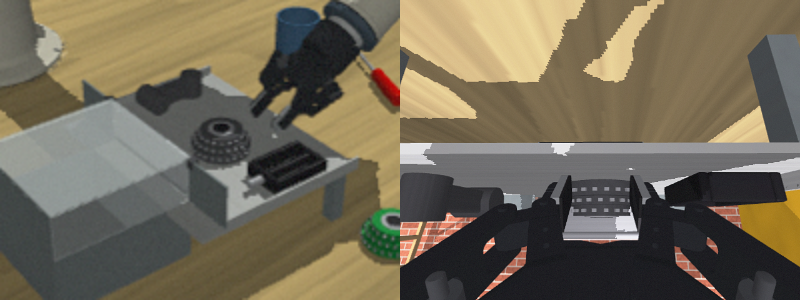

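The fingers straddle the lane behind the cluster: (600,195) in the right half, centred between the tips, with pedal and stem clear. Now I push.

```bash
python3 -m pendant '[{"tx":0.0102,"ty":-0.0064,"tz":0,"rx":0,"ry":0,"rz":0,"grip":0.5},{"tx":0.0102,"ty":-0.0064,"tz":0,"rx":0,"ry":0,"rz":0,"grip":0.5},{"tx":0.0102,"ty":-0.0064,"tz":0,"rx":0,"ry":0,"rz":0,"grip":0.5},{"tx":0.0102,"ty":-0.0064,"tz":0,"rx":0,"ry":0,"rz":0,"grip":0.5},{"tx":0.0102,"ty":-0.0064,"tz":0,"rx":0,"ry":0,"rz":0,"grip":0.5}]'
python3 - <<'E'
from h import *
plan([-.06,.018,.015])
f=vision.grab_frame("top");P=pts(f);C=(P-M)@np.c_[ex,ey,ez]
m=(C[...,2]>.027)&(C[...,2]<.037)&(abs(C[...,1])<.07)&(C[...,0]>-.15)&(C[...,0]<-.02)
p=C[m];print(m.sum(),p.mean(0),np.percentile(p,[3,97],axis=0).round(3))
E
```

```text
time_s: 4.6
position: [0.6254, 0.0246, 0.106]
ee_rot: [-1.568, 0.562, -1.651]
contact_force: [0.5, 3.2, 3.3]
finger_gap: 0.503
t 4.6 C [-0.1198  0.0184  0.016 ] q [ 0.36  0.93  1.29 -0.87  1.54  0.77] F [0.5 3.2 3.3] gap 0.5
shift tool [ 0.0511 -0.031  -0.0002]
rot 1 [-0.004 -0.002 -0.003]
rot -1 [ 3.138e+00 -5.000e-03  3.000e-03]
424 [-0.09587147  0.01866155  0.03256283] [[-0.137 -0.011  0.027]
 [-0.063  0.049  0.036]]
```

```bash
python3 -m pendant '[{"tx":0.0102,"ty":-0.0063,"tz":0,"rx":0,"ry":0,"rz":0,"grip":0.5},{"tx":0.0102,"ty":-0.0063,"tz":0,"rx":0,"ry":0,"rz":0,"grip":0.5},{"tx":0.0102,"ty":-0.0063,"tz":0,"rx":0,"ry":0,"rz":0,"grip":0.5},{"tx":0.0102,"ty":-0.0063,"tz":0,"rx":0,"ry":0,"rz":0,"grip":0.5},{"tx":0.0102,"ty":-0.0063,"tz":0,"rx":0,"ry":0,"rz":0,"grip":0.5}]'
python3 - <<'E'
from h import *
plan([-.01,.018,.015])
f=vision.grab_frame("scene");g=vision.grab_frame("top")
cv2.imwrite("pics/sw3.png",np.hstack([cv2.resize(f["color"][180:330,220:420],(400,300)),cv2.resize(g["color"][170:320,250:450],(400,300))]))
E
```

```text
time_s: 5.28
position: [0.6206, -0.0349, 0.1055]
ee_rot: [-1.568, 0.561, -1.65]
contact_force: [0.6, 6.8, 8.2]
finger_gap: 0.501
t 5.275 C [-0.0601  0.0182  0.0155] q [ 0.28  0.91  1.37 -0.92  1.45  0.77] F [0.6 6.8 8.2] gap 0.5
shift tool [ 0.0426 -0.0262 -0.0001]
rot 1 [-0.003 -0.002 -0.003]
rot -1 [ 3.138e+00 -4.000e-03  2.000e-03]
```

View pics/sw3.png

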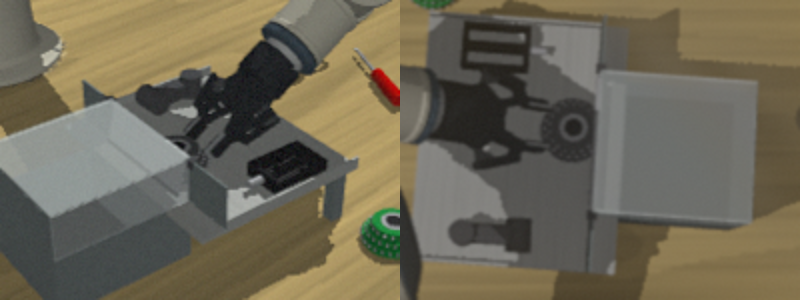

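Cluster at the mouth (right half, (572,128)), centred between the tips, pedal and stem untouched. Continuing.

```bash
python3 -m pendant '[{"tx":0.0085,"ty":-0.0053,"tz":0,"rx":0,"ry":0,"rz":0,"grip":0.5},{"tx":0.0085,"ty":-0.0053,"tz":0,"rx":0,"ry":0,"rz":0,"grip":0.5},{"tx":0.0085,"ty":-0.0053,"tz":0,"rx":0,"ry":0,"rz":0,"grip":0.5},{"tx":0.0085,"ty":-0.0053,"tz":0,"rx":0,"ry":0,"rz":0,"grip":0.5},{"tx":0.0085,"ty":-0.0053,"tz":0,"rx":0,"ry":0,"rz":0,"grip":0.5}]'
python3 - <<'E'
from h import *
plan([.01,.018,.015])
f=vision.grab_frame("scene");g=vision.grab_frame("top")
cv2.imwrite("pics/sw4.png",np.hstack([cv2.resize(f["color"][180:330,200:400],(400,300)),cv2.resize(g["color"][170:320,250:450],(400,300))]))
E
```

```text
time_s: 6.0
position: [0.6165, -0.0847, 0.1052]
ee_rot: [-1.569, 0.561, -1.65]
contact_force: [0.7, 6.0, 7.5]
finger_gap: 0.499
t 6.0 C [-0.0102  0.018   0.0152] q [ 0.21  0.89  1.43 -0.97  1.39  0.78] F [0.7 6.  7.5] gap 0.5
shift tool [ 0.0172 -0.0106  0.0001]
rot 1 [-0.003 -0.002 -0.003]
rot -1 [ 3.138e+00 -4.000e-03  2.000e-03]
```

View pics/sw4.png

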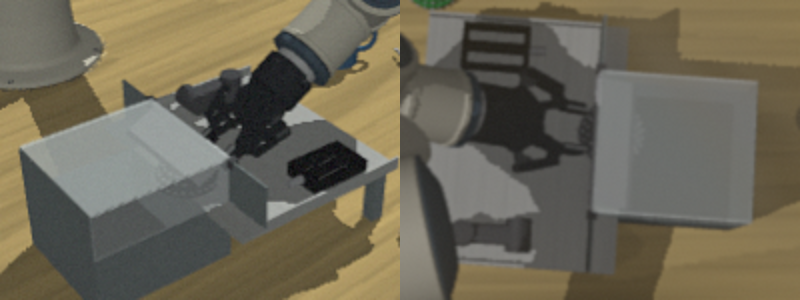

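The cluster is under the raised flap (ghosted through the hood at (620,130)), and the fingertips are at the mouth. Now for the last bit, in small steps.

```bash
python3 -m pendant '[{"tx":0.0043,"ty":-0.0027,"tz":0,"rx":0,"ry":0,"rz":0,"grip":0.5},{"tx":0.0043,"ty":-0.0027,"tz":0,"rx":0,"ry":0,"rz":0,"grip":0.5},{"tx":0.0043,"ty":-0.0027,"tz":0,"rx":0,"ry":0,"rz":0,"grip":0.5},{"tx":0.0043,"ty":-0.0027,"tz":0,"rx":0,"ry":0,"rz":0,"grip":0.5},{"tx":0,"ty":0,"tz":0,"rx":0,"ry":0,"rz":0,"grip":0.5}]'
python3 - <<'E'
from h import *
plan([.01,.018,.015])
f=vision.grab_frame("scene");g=vision.grab_frame("top");w=vision.grab_frame("wrist")
cv2.imwrite("pics/sw5.png",np.hstack([cv2.resize(f["color"][200:300,220:340],(400,333))[:300],cv2.resize(w["color"],(400,300))]))
E
```

```text
time_s: 6.72
position: [0.6147, -0.1051, 0.1051]
ee_rot: [-1.569, 0.561, -1.651]
contact_force: [0.8, 2.5, 5.6]
finger_gap: 0.502
t 6.725 C [0.0103 0.0178 0.0151] q [ 0.18  0.89  1.45 -0.99  1.36  0.78] F [0.8 2.5 5.6] gap 0.5
shift tool [-0.0002  0.0003  0.0002]
rot 1 [-0.003 -0.002 -0.003]
rot -1 [ 3.138e+00 -4.000e-03  3.000e-03]
```

View pics/sw5.png

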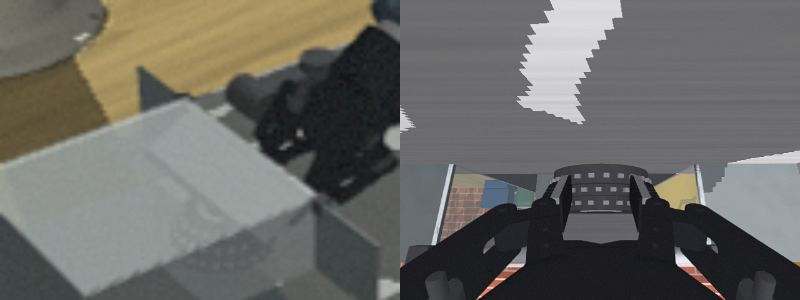

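The force is dropping, and the wrist view shows the cluster's lower edge at (600,170), so it may be starting to lean. I'll push 8 mm more and read the force.

```bash
python3 -m pendant '[{"tx":0.0034,"ty":-0.0021,"tz":0,"rx":0,"ry":0,"rz":0,"grip":0.5},{"tx":0.0034,"ty":-0.0021,"tz":0,"rx":0,"ry":0,"rz":0,"grip":0.5},{"tx":0,"ty":0,"tz":0,"rx":0,"ry":0,"rz":0,"grip":0.5}]'
python3 - <<'E'
from h import *
plan(None)
f=vision.grab_frame("scene");w=vision.grab_frame("wrist")
cv2.imwrite("pics/sw6.png",np.hstack([cv2.resize(f["color"][200:300,220:340],(400,333))[:300],cv2.resize(w["color"],(400,300))]))
E
```

```text
time_s: 7.25
position: [0.6141, -0.1128, 0.105]
ee_rot: [-1.569, 0.561, -1.651]
contact_force: [0.7, 3.4, 4.9]
finger_gap: 0.497
t 7.25 C [0.0181 0.0178 0.015 ] q [ 0.17  0.88  1.45 -1.    1.35  0.78] F [0.7 3.4 4.9] gap 0.5
rot 1 [-0.003 -0.002 -0.003]
rot -1 [ 3.138e+00 -4.000e-03  3.000e-03]
```

View pics/sw6.png

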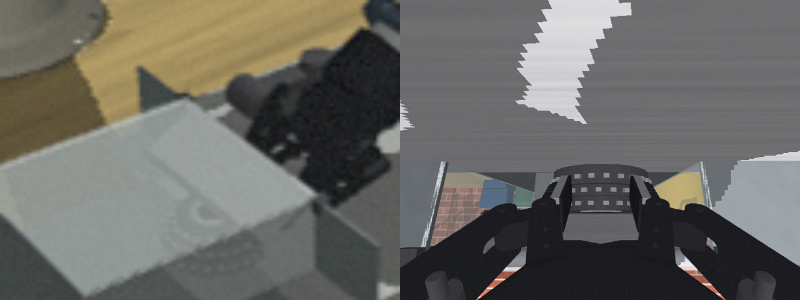

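The cluster's centre should be about 8 mm past the shelf end and held by the tips. I'll push 6 mm more for margin, then draw back.

```bash
python3 -m pendant '[{"tx":0.0026,"ty":-0.0016,"tz":0,"rx":0,"ry":0,"rz":0,"grip":0.5},{"tx":0.0026,"ty":-0.0016,"tz":0,"rx":0,"ry":0,"rz":0,"grip":0.5},{"tx":0,"ty":0,"tz":0,"rx":0,"ry":0,"rz":0,"grip":0.5}]'
python3 -m pendant '[{"tx":-0.0102,"ty":0.0063,"tz":0,"rx":0,"ry":0,"rz":0,"grip":0.5},{"tx":-0.0102,"ty":0.0063,"tz":0,"rx":0,"ry":0,"rz":0,"grip":0.5},{"tx":0,"ty":0,"tz":0,"rx":0,"ry":0,"rz":0,"grip":0.5}]'
python3 - <<'E'
from h import *
plan(None)
f=vision.grab_frame("scene");w=vision.grab_frame("wrist")
cv2.imwrite("pics/sw7.png",np.hstack([cv2.resize(f["color"][200:300,220:340],(400,333))[:300],cv2.resize(w["color"],(400,300))]))
E
```

```text
time_s: 7.72
position: [0.6137, -0.1188, 0.1049]
ee_rot: [-1.569, 0.561, -1.651]
contact_force: [1.3, 4.5, 6.8]
finger_gap: 0.496
time_s: 8.1
position: [0.6157, -0.0936, 0.1047]
ee_rot: [-1.569, 0.562, -1.65]
contact_force: [0.1, 0.4, 0.7]
finger_gap: 0.498
t 8.1 C [-0.0012  0.0179  0.0147] q [ 0.2   0.89  1.44 -0.98  1.37  0.78] F [0.1 0.4 0.7] gap 0.5
rot 1 [-0.002 -0.001 -0.003]
rot -1 [ 3.139e+00 -5.000e-03  2.000e-03]
```

View pics/sw7.png

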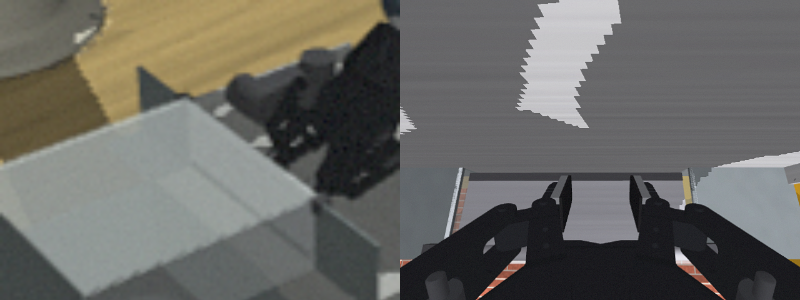

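The cluster has dropped: the space between the tips at (600,210) is empty, and the flap is nearly closed on the fingertips. Withdrawing along the shelf, then up.

```bash
python3 -m pendant '[{"tx":-0.0153,"ty":0.0095,"tz":0,"rx":0,"ry":0,"rz":0,"grip":0.5},{"tx":-0.0255,"ty":0.0158,"tz":0,"rx":0,"ry":0,"rz":0,"grip":0.5},{"tx":-0.0255,"ty":0.0158,"tz":0,"rx":0,"ry":0,"rz":0,"grip":0.5},{"tx":-0.0255,"ty":0.0158,"tz":0,"rx":0,"ry":0,"rz":0,"grip":0.5},{"tx":-0.0255,"ty":0.0158,"tz":0,"rx":0,"ry":0,"rz":0,"grip":0.5}]'
python3 -m pendant '[{"tx":-0.03,"ty":-0.005,"tz":0,"rx":0,"ry":0,"rz":0,"grip":0.5},{"tx":-0.04,"ty":-0.02,"tz":0,"rx":0,"ry":0,"rz":0,"grip":0.5},{"tx":-0.04,"ty":-0.03,"tz":0,"rx":0,"ry":0,"rz":0,"grip":0.5},{"tx":0,"ty":0,"tz":0,"rx":0,"ry":0,"rz":0,"grip":0.5},{"tx":0,"ty":0,"tz":0,"rx":0,"ry":0,"rz":0,"grip":0.5}]'
python3 - <<'E'
from h import *
import pickle
plan(None)
f=vision.grab_frame("scene");w=vision.grab_frame("wrist");t=vision.grab_frame("top")
cv2.imwrite("pics/sw8.png",np.vstack([np.hstack([cv2.resize(f["color"][180:330,200:400],(400,300)),cv2.resize(w["color"],(400,300))]),np.hstack([cv2.resize(t["color"][150:330,240:480],(400,300)),cv2.resize(t["color"],(400,300))])]))
t0=pickle.load(open("top0.pkl","rb"));d=cv2.absdiff(t["color"],t0["color"]).max(2)
C=(pts(w)-M)@np.c_[ex,ey,ez]
m=(abs(C[...,1])<.06)&(C[...,2]>.01)&(C[...,2]<.045)&(C[...,0]>-.03)&(C[...,0]<.05)
print("flap x vs z",m.sum(),np.polyfit(C[m][:,2],C[m][:,0],1),C[m][:,0].mean())
E
```

```text
time_s: 8.82
position: [0.6266, 0.0445, 0.1058]
ee_rot: [-1.569, 0.562, -1.651]
contact_force: [0.5, -0.3, 0.2]
finger_gap: 0.499
time_s: 9.45
position: [0.6314, 0.1068, 0.2105]
ee_rot: [-1.57, 0.561, -1.651]
contact_force: [0.4, -0.3, -0.4]
finger_gap: 0.504
t 9.45 C [-0.2022  0.018   0.1205] q [ 0.46  0.86  1.11 -0.83  1.76  0.64] F [ 0.4 -0.3 -0.4] gap 0.5
rot 1 [-0.002 -0.002 -0.003]
rot -1 [ 3.139 -0.005  0.004]
flap x vs z 3112 [0.00177482 0.00075066] 0.0007996058416422115
```

View pics/sw8.png

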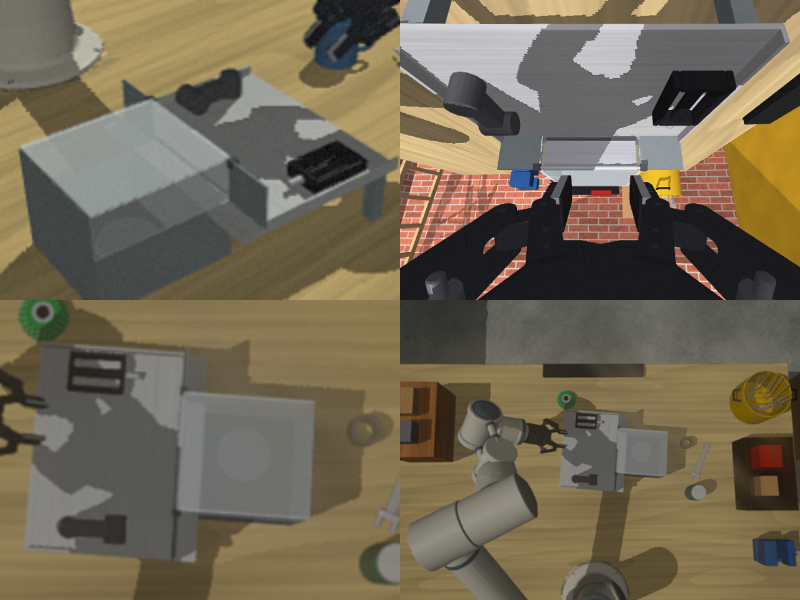

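The cluster lies in the bin: a faint disc through the hood at (243,455) in the lower-left picture. The flap plane fits vertical at 0.002 rad, and the other items look unmoved. Handing in.

```bash
python3 -c "
from rig import bot
print(bot.job_done())"
```

```text
the job is handed in; nothing more can be done
None
```

I pushed the sprocket cluster along the shelf with half-open fingertips, the tool tilted about 32° below horizontal. It passed under the flap and dropped into the catch bin as I drew the fingers back. I handed the job in at about 9.6 s, and no verdict was reported.

Last checks before handing in:
- **Cluster:** it shows faintly through the hood as a disc lying in the bin. I did not measure its position or height there.
- **Flap:** a plane fit from the wrist camera put it within about 0.002 rad of vertical, so it hangs shut.
- **Forces:** the largest reading I saw was about 11 N on the tool during the push. After withdrawal it was near zero, with the fingers clear of everything.
- **Other items:** the pedal and stem looked unmoved, and so did the bench items I could see in the last pictures. I judged this by eye and did not measure it. In the last top view the raised arm hid the mug and screwdriver area, though part of the mug shows in the scene view.

No check failed or disagreed. One set of move commands was refused for missing keys before anything moved.

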